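# Hold the biscuit bin's lid open on its balance point

### The arm

A 6-joint arm with a two-finger parallel gripper is mounted at the origin on the work surface. World frame = base frame: x ahead of the robot, y to its left, z up, the work surface at z = 0. Lengths are in m, angles in rad, forces in N, time in s.
With the tool pointing down it reaches from about 0.425 to 0.95 m from the base axis. Payload 3.5 kg.
Tool frame: the origin (TCP) lies at the very end of the fingers, on their centre line; the grasp point (between the pads) lies 19 mm behind it; z points along the fingers, y is the direction in which the jaws open and shut (so a half turn about z gives the same grasp; the last joint's range is limited). The gripper opens to 85 mm and grips with 20 to 120 N. Pads are 22 mm wide; open, the fingers measure 114 mm over their backs; the gripper's body (76 mm by 85 mm) begins 54 mm behind the grasp point. The pads swing forward as they close: fully open they stand 13 mm farther back than shut.
Start: joints at [-1.444, 0.286, 1.577, -0, 1.279, -0.15], TCP at [0.184, -0.649, 0.231] pointing down, gripper open.
Joint ranges: [-2.77, 2.77], [-0.9, 2.22], [0.21, 2.48], [-1.53, 4.67], [0.24, 2.81], [-2.84, 2.84]. Speed limits (rad/s): [2.79, 2.79, 3.14, 3.14, 3.14, 3.14].

### API

Orientations are given as a unit quaternion [x, y, z, w].
In Python, from plant import get_state, vision, ctrl, cut_out gives the robot as it stands.
- The arm moves only by the tool jog_arm, never from a script. Its argument "commands" is text: rows parted by semicolons, each of 6 numbers parted by spaces: the shift along the world's x, y, z in m, then the turn, a rotation vector about the world's x, y, z in rad. A call has 1 to 20 rows; each row is the pose to reach, as a shift and turn from the pose commanded when the call began; what a row does not reach only later rows make up. A row lasts 1/8 s, in which the tool goes at most 62.5 mm and 10.7 degrees, less where a joint would pass 70% of its speed; a pose out of reach is approached as far as the arm can. A call with a gripper value outside its range is refused whole. "gripper" is the opening in per cent of the stroke, from 0 (shut) to 100 (fully open), set as the call begins (left out, the last holds). The fingers move at their own pace and stop on an object; "grip_force" is the grip in N (left out, the last holds). Time passes only in rows, so rows that repeat a pose let the fingers close. It gives the time, the measured TCP pose, the force and the opening at its end, in the units of the state.
- get_state(): the state, without advancing time (a new reading comes with each control period).
- vision.read_camera(name): name is "scene" or "top"; returns a dict with "frame" (400x640x3 uint8, red, green, blue), "z_map" (400x640 float32, m along the optical axis (not along the pixel's ray), 0 where there is no reading), "fx", "fy", "cx", "cy" (pixels), "R" (3x3) and "t" (3): a world point X has camera coordinates R X + t. Camera axes: x right, y down, z forward; pixel columns grow to the right and rows downward; lengths in m; the calibration is good to about 2 mm. A picture is of the moment at which its call begins.
- ctrl.sign_off(): hands the job in, once; it reports no verdict.
Trained networks look in the newest picture that a camera, given by its name, has taken for a name from the list of things; names that differ only in an ending like _2 or _b are one class to them, and where a whole thing is asked for, a point or a joint stands for the part that bears it (a point fixed in the world has none). Each returns a list of dicts, best first, with "conf" (0 to 1); they miss things now and then, are a little off and sometimes report something else, mostly with a low value. They report only what shows in the picture. A call takes as long as a camera call. They do not tell look-alikes from the thing itself.
- cut_out(camera, query): "pixels" (400x640 bool, what is visible of it) and "box" ([centre column, centre row, width, height] in pixels, round what is visible of it).
The state is a dict: "time": time; "qpos": joint angles; "dq": joint speeds; "joint_efforts": joint torques, N m; "eef_pos": TCP position; "tcp_rot": TCP orientation; "contact_force": force on the tool from outside, world axes, zero at the start; "wrist_torque": the same for the moment, N m; "opening": opening from 0.0 (shut) to 1.0 (fully open).
Only numpy, scipy, OpenCV 4.12 (cv2) and the standard library are available. Lean on these libraries where they do the work, as an engineer would, in place of code of your own. Each camera call takes 0.05 s, during which the arm holds its last target.

### The job

Your colleague across the table is about to fill the white bowl with biscuits from the bin it stands in front of: take the lid of that bin by its handle, swing it up to the balance point, where it stands practically upright and would fall neither shut nor back onto the jar behind it, and keep holding it there; you finish with the lid still in your grip. Do not let the lid drop either way, keep the other bin shut, and leave the bowl, the canister and the jars where they stand.

Things in the scene. Friction and masses are not known exactly. Their poses are not given: they have to be found in the camera images.
- bowl_center (a point): Centre (half-way up) of an open white plastic bowl, 140 mm across the rim and 65 mm tall, standing loose on the table about 90 mm in front (+x side) of one of the two bins; z up. It marks the bin to be held open: its y is above 0 when it stands in front of the left bin, below 0 when it stands in front of the right one.
- canister_center (a point): Centre (half-way up) of a closed round steel canister, 90 mm across, 105 mm tall, standing loose in front of the other bin; z up. It only stands there.
- bin_left: Fixed stainless storage bin on the +y side, 170 mm wide (y), 265 mm deep, 180 mm tall. Origin on the table under its hinge line; x points to its front (blank card, away from the robot), z up. It reaches 165 mm to +x and 100 mm to -x of the origin. The 100 mm behind the hinge is a fixed deck level with the hinge, with a 12 mm gallery; a small jar stands on it.
- left_hinge (a point): Middle of the left bin's hinge line, 180 mm above the table. Axes are the bin's: x horizontal from the hinge towards the bin's front, y along the hinge, z up. The lid is a sheet-steel flap 170 mm long (from the hinge) and 168 mm wide, about 0.4 kg, its top face 5 mm above the hinge line when shut, with a lip turned down at the free edge.
- left_grip (a point): Centre of the handle bar on the left lid: a round bar 12 mm thick, along the hinge direction (y), clear for 72 mm between its two end posts, bar centre 40 mm off the lid's top face. Lid shut: 135 mm in front of (+x) and 45 mm above the hinge line; it turns about the hinge with the lid. Axes turn too: x from hinge to free edge, z off the top face.
- lid_left (a joint): Opening angle of the left lid, rad: 0 shut, grows as the free edge swings up and back towards the robot, stop at 2.5. Free hinge, almost no friction: let go, the lid falls shut below the balance point and back onto the deck beyond it. Balance point (centre of mass straight over the hinge): 1.5, practically upright.
- jar_left: Small closed jar, 52 mm across, 58 mm tall, loose on the rear deck of the left bin, 45 to 65 mm behind the hinge line; origin at the centre of its underside, z up.
- bin_right: Fixed stainless storage bin on the -y side, 170 mm wide (y), 265 mm deep, 180 mm tall. Origin on the table under its hinge line; x points to its front (blank card, away from the robot), z up. It reaches 165 mm to +x and 100 mm to -x of the origin. The 100 mm behind the hinge is a fixed deck level with the hinge, with a 12 mm gallery; a small jar stands on it.
- right_hinge (a point): Middle of the right bin's hinge line, 180 mm above the table. Axes are the bin's: x horizontal from the hinge towards the bin's front, y along the hinge, z up. The lid is a sheet-steel flap 170 mm long (from the hinge) and 168 mm wide, about 0.4 kg, its top face 5 mm above the hinge line when shut, with a lip turned down at the free edge.
- right_grip (a point): Centre of the handle bar on the right lid: a round bar 12 mm thick, along the hinge direction (y), clear for 72 mm between its two end posts, bar centre 40 mm off the lid's top face. Lid shut: 135 mm in front of (+x) and 45 mm above the hinge line; it turns about the hinge with the lid. Axes turn too: x from hinge to free edge, z off the top face.
- lid_right (a joint): Opening angle of the right lid, rad: 0 shut, grows as the free edge swings up and back towards the robot, stop at 2.5. Free hinge, almost no friction: let go, the lid falls shut below the balance point and back onto the deck beyond it. Balance point (centre of mass straight over the hinge): 1.5, practically upright.
- jar_right: Small closed jar, 52 mm across, 58 mm tall, loose on the rear deck of the right bin, 45 to 65 mm behind the hinge line; origin at the centre of its underside, z up.
Mind the look-alikes: they are no part of the job. Leave any blue look-alike of the part that bears bowl_center alone.

How it is judged:
By the outcome, as a careful person would: the job done as asked, in the order asked, and still so for the second after the job is handed in, while the arm keeps its last pose, push and grip.
It also fails if it takes over 38 s, if anything falls off the work surface, if the arm or the gripper's body presses on something with over 40 N, if the wrist force passes 120 N, or if a joint passes its speed limit or range.

## Working session

There is one attempt and no reset: what is moved stays moved. The work goes in short steps, Python scripts to look and compute and a tool call to move; the robot and the scene stay as the last step left them, time stands still between calls to the robot, and variables do not carry over. Pictures are saved under pics/ and viewed, and the job is handed in when it is done.

Besides the shell and the picture viewer there is one more tool, called after "Request:" as name(argument=value, ...) on one line, values as JSON. jog_arm: Moves the arm, as the interface text tells. Its arguments: {"type":"object","properties":{"commands":{"type":"string"},"gripper":{"type":"number"},"grip_force":{"type":"number"}},"required":["commands"]}

```bash
mkdir -p pics; ls; python3 - <<'E'
from plant import get_state, vision, ctrl, cut_out
import cv2,numpy as np,pickle
s=get_state(); print(s)
for n in ["scene","top"]:
    c=vision.read_camera(n); pickle.dump(c,open(n+'.pkl','wb'))
    cv2.imwrite(f'pics/{n}0.png',c['frame'][:,:,::-1])
    print(n,c['fx'],c['cx'],c['cy'],c['R'],c['t'])
    for q in ["bowl_center","canister_center","left_grip","lid_left","right_grip","jar_left","bin_left","bin_right"]:
        print(q,[(round(d['conf'],2),np.round(d['box']).tolist()) for d in cut_out(n,q)])
E
```

```text
pics
{'time': 0.0, 'qpos': array([-1.44397351e+00,  2.87197509e-01,  1.57820664e+00, -6.50302507e-06,
        1.27863143e+00, -1.49982005e-01]), 'dq': array([ 0.0015503 ,  0.00014647, -0.00069462,  0.00191796,  0.00040527,
       -0.00181994]), 'joint_efforts': array([ 1.18201110e-04, -4.05977154e+01, -2.92625499e+01, -2.38848770e-04,
        5.78609193e-03, -9.22431497e-06]), 'eef_pos': array([ 0.18441827, -0.64861398,  0.22990992]), 'tcp_rot': array([ 9.90436797e-01,  1.37961806e-01,  1.10313435e-05, -1.22141538e-03]), 'contact_force': array([ 0.08138858,  1.19021644, -0.30772953]), 'wrist_torque': array([-0.01373308,  0.04672236, -0.00310298]), 'opening': 1.002373190990325}
scene 477.0081264179097 316.0195519862062 194.1330665746574 [[-0.38031215  0.92482234  0.00814368]
 [ 0.79025739  0.32952464 -0.51663021]
 [-0.4804747  -0.19004514 -0.8561699 ]] [ 0.19285675 -0.35896856  1.46083718]
bowl_center [(0.71, [433.0, 157.0, 55.0, 42.0]), (0.55, [366.0, 324.0, 66.0, 61.0])]
canister_center [(0.7, [193.0, 260.0, 49.0, 51.0])]
left_grip [(0.64, [369.0, 231.0, 83.0, 81.0])]
lid_left [(0.9
[... 337 characters left out ...]
.01711052 -0.0905282 ]
 [ 0.09041968  0.00701429 -0.99587905]] [-0.00903359  0.52180095  1.14726674]
bowl_center [(0.64, [238.0, 103.0, 54.0, 48.0]), (0.58, [228.0, 301.0, 56.0, 57.0])]
canister_center [(0.7, [404.0, 105.0, 41.0, 40.0]), (0.4, [398.0, 160.0, 83.0, 82.0])]
left_grip [(0.69, [262.0, 180.0, 107.0, 137.0]), (0.68, [253.0, 158.0, 88.0, 89.0])]
lid_left [(0.56, [254.0, 157.0, 88.0, 90.0])]
right_grip [(0.89, [400.0, 161.0, 84.0, 80.0]), (0.51, [268.0, 222.0, 28.0, 24.0])]
jar_left [(0.6, [267.0, 222.0, 28.0, 23.0])]
bin_left [(0.57, [263.0, 180.0, 105.0, 133.0]), (0.28, [238.0, 103.0, 54.0, 49.0])]
bin_right [(0.58, [394.0, 186.0, 92.0, 127.0]), (0.28, [255.0, 157.0, 87.0, 91.0])]
```

View pics/scene0.png

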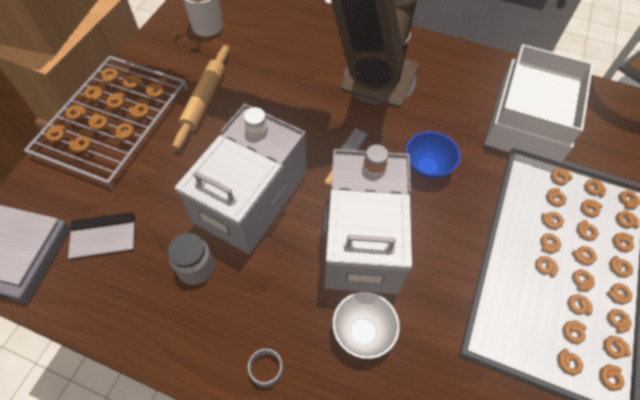

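View pics/top0.png

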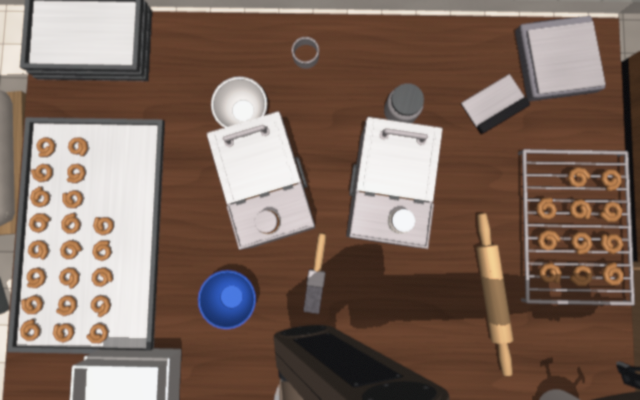

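Candidates for the lid: left-bin lid (scene 369,231; top 254,157) and right-bin lid (scene 229,180; top 400,161). Bowls: white one (scene 366,324; top 239,103) in front of the left bin, and a blue look-alike (scene 433,157; top 228,301), which I ignore. My choice is the left bin. Next I crop close and measure the bar.

```bash
cat > h.py <<'E'
import numpy as np,cv2,pickle
def cloud(c):
    z=c['z_map']; v,u=np.indices(z.shape)
    P=np.stack([(u-c['cx'])/c['fx']*z,(v-c['cy'])/c['fy']*z,z],-1)
    W=(P-np.asarray(c['t']))@np.asarray(c['R'])
    W[z<=0]=np.nan
    return W
E
python3 - <<'E'
from h import *
for n,(x0,y0,w,h) in [('scene',(310,130,130,240)),('top',(190,60,140,200))]:
    c=pickle.load(open(n+'.pkl','rb')); W=cloud(c)
    cr=c['frame'][y0:y0+h,x0:x0+w,::-1]
    cv2.imwrite(f'pics/{n}_crop.png',cv2.resize(cr,None,fx=2.9,fy=2.9 if n=='top' else 2.4,interpolation=cv2.INTER_CUBIC))
    S=W[y0:y0+h,x0:x0+w].reshape(-1,3)
    S=S[~np.isnan(S[:,0])]
    S=S[(S[:,0]>.35)&(S[:,0]<.82)&(S[:,1]>.02)&(S[:,1]<.36)]
    print(n,np.histogram(S[:,2],bins=np.arange(-.01,.3,.01)))
    b=S[(S[:,2]>.212)&(S[:,2]<.245)&(S[:,0]>.55)]
    lid=S[(S[:,2]>.172)&(S[:,2]<.2)]
    print('bar',len(b),b.mean(0),b.min(0),b.max(0)); print(cv2.minAreaRect(b[:,:2].astype(np.float32)))
    print('lid',len(lid),lid.mean(0),cv2.minAreaRect(lid[:,:2].astype(np.float32)))
    jar=S[(S[:,2]>.225)&(S[:,0]<.56)]; print('jar',len(jar),jar.mean(0) if len(jar) else 0,jar.max(0) if len(jar) else 0)
    bw=S[(S[:,2]>.05)&(S[:,2]<.072)&(S[:,0]>.6)]; print('bowl',len(bw), np.median(bw,0))
E
```

```text
scene (array([6035, 4201,  715,  644,  523,  428,  439,  565,  114,  131,  129,
        223,  207,  153,  147,  155,   22,  116, 1739, 6477,  239,  117,
        109,  244,  419,   10,    0,    0,    0,    0]), array([-0.01,  0.  ,  0.01,  0.02,  0.03,  0.04,  0.05,  0.06,  0.07,
        0.08,  0.09,  0.1 ,  0.11,  0.12,  0.13,  0.14,  0.15,  0.16,
        0.17,  0.18,  0.19,  0.2 ,  0.21,  0.22,  0.23,  0.24,  0.25,
        0.26,  0.27,  0.28,  0.29]))
bar 319 [0.64286337 0.16969813 0.22782613] [0.62429529 0.12436122 0.21282056] [0.6598499  0.21515118 0.23392184]
((0.6409313678741455, 0.16960129141807556), (0.013796640560030937, 0.09522038698196411), 17.21259880065918)
lid 8419 [0.55741251 0.1418206  0.18318321] ((0.5453318953514099, 0.13860836625099182), (0.2739619016647339, 0.17175622284412384), 18.026092529296875)
jar 361 [0.45408529 0.11700805 0.2361397 ] [0.47442998 0.1390152  0.24138107]
bowl 1024 [0.70715955 0.20533262 0.06147851]
top (array([4387, 6130,  402,  301,  275,  208,  215,  288,   12,   18,   13,
        126,   56,   12,   14,   16,   12,   13, 1111, 6972,  290,   62,
         53,  118,  450,   66,    0,    0,    0,    0]), array([-0.01,  0.  ,  0.01,  0.02,  0.03,  0.04,  0.05,  0.06,  0.07,
        0.08,  0.09,  0.1 ,  0.11,  0.12,  0.13,  0.14,  0.15,  0.16,
        0.17,  0.18,  0.19,  0.2 ,  0.21,  0.22,  0.23,  0.24,  0.25,
        0.26,  0.27,  0.28,  0.29]))
bar 255 [0.63911264 0.16597012 0.22954692] [0.62111933 0.12177911 0.21242413] [0.65708997 0.21235651 0.23572737]
((0.6400097608566284, 0.16684816777706146), (0.013113725930452347, 0.09441429376602173), 18.810670852661133)
lid 8369 [0.54542119 0.13560363 0.18403149] ((0.5454788208007812, 0.136349618434906), (0.2709435224533081, 0.17223471403121948), 18.08234405517578)
jar 387 [0.44938676 0.11256795 0.23839206] [0.47157174 0.13513163 0.24386188]
bowl 482 [0.78655425 0.2405371  0.06136077]
```

View pics/scene_crop.png

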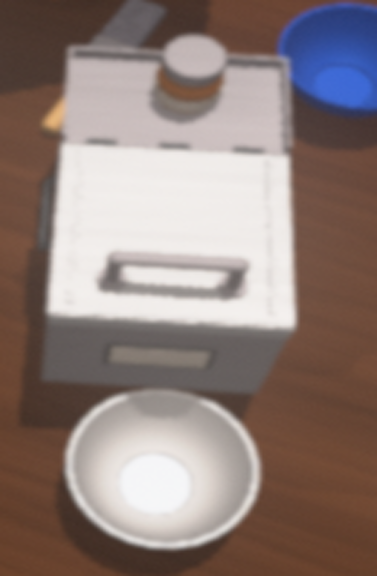

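Request:
jog_arm(commands="0 0 0.05 0 0 0; 0.02 0.02 0.10 0 0 0.09; 0.06 0.05 0.14 0 0 0.18; 0.1 0.09 0.16 0 0 0.27; 0.14 0.13 0.16 0 0 0.36; 0.18 0.17 0.16 0 0 0.45; 0.22 0.21 0.16 0 0 0.54; 0.255 0.25 0.16 0 0 0.63; 0.29 0.29 0.16 0 0 0.72; 0.315 0.33 0.16 0 0 0.81; 0.335 0.38 0.16 0 0 0.9; 0.355 0.43 0.16 0 0 0.99; 0.37 0.48 0.16 0 0 1.08; 0.385 0.53 0.16 0 0 1.17; 0.4 0.58 0.16 0 0 1.26; 0.415 0.63 0.16 0 0 1.35; 0.425 0.68 0.16 0 0 1.44; 0.44 0.73 0.16 0 0 1.52; 0.45 0.78 0.15 0 0 1.608; 0.456 0.817 0.13 0 0 1.608", gripper=100, grip_force=30)

```text
time: 3.4
eef_pos: [0.641, 0.17, 0.3623]
tcp_rot: [0.587, 0.809, 0.001, 0.001]
contact_force: [0.5, -0.8, -1.3]
opening: 0.998
```

The crop shows the white bowl in front of the left bin, with the bar at crop (175,270), so the choice stands. Now descend onto the bar and close.

Request:
jog_arm(commands="0 -0.001 -0.04 0 0 0; 0 -0.002 -0.08 0 0 0; 0 -0.002 -0.11 0 0 0; 0 -0.002 -0.13 0 0 0; 0 -0.002 -0.145 0 0 0; 0 -0.002 -0.155 0 0 0; 0 -0.002 -0.155 0 0 0")

```text
time: 4.28
eef_pos: [0.6404, 0.1656, 0.206]
tcp_rot: [0.588, 0.809, -0.0, -0.0]
contact_force: [-0.3, 0.9, 0.4]
opening: 0.998
```

```bash
python3 - <<'E'
from plant import *
from plant import get_state, vision
import cv2
from h import *
s=get_state(); print(s['qpos'],s['eef_pos'],s['contact_force'],s['opening'])
a=vision.read_camera('scene')
cr=a['frame'][80:320,280:460,::-1]
cv2.imwrite('pics/g1.png',cv2.resize(cr,None,fx=2.5,fy=2.5,interpolation=cv2.INTER_CUBIC))
E
```

```text
[ 9.99713919e-02  2.77406267e-01  1.63469382e+00 -3.51919634e-06
  1.23001665e+00 -2.13911691e-01] [0.64043823 0.16564514 0.20602706] [-0.30148566  0.87988711  0.39457847] 0.9984758417156218
```

View pics/g1.png

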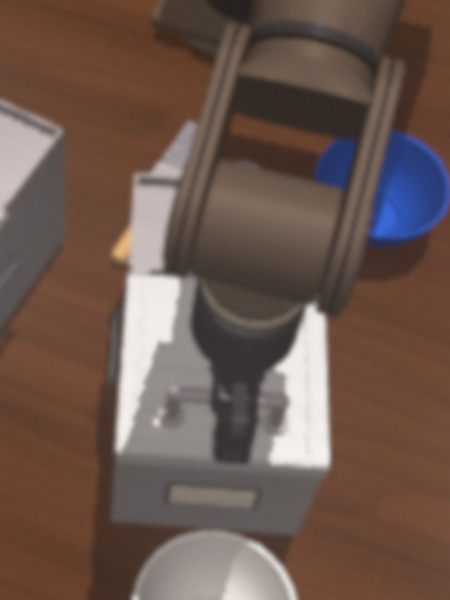

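Fingers straddle the bar at crop (225,395), the bar lying between the two posts. Close.

Request:
jog_arm(commands="0 0 0 0 0 0; 0 0 0 0 0 0; 0 0 0 0 0 0; 0 0 0 0 0 0; 0 0 0 0 0 0; 0 0 0 0 0 0; 0 0 0 0 0 0; 0 0 0 0 0 0", gripper=0, grip_force=30)

```text
time: 5.32
eef_pos: [0.6411, 0.1659, 0.2066]
tcp_rot: [0.588, 0.809, 0.001, 0.001]
contact_force: [3.9, 1.5, 0.6]
opening: 0.126
```

```bash
cat >> h.py <<'E'
U=np.array([np.cos(np.deg2rad(18.05)),np.sin(np.deg2rad(18.05)),0]);Z=np.array([0,0,1.])
V=np.cross(Z,U)
def pose(th,phi):
    r=np.hypot(.135,.045);a=np.arctan2(.045,.135)+th
    d=(r*np.cos(a)+.019*np.sin(phi))*U+(r*np.sin(a)-.019*np.cos(phi))*Z
    return d,-phi*V
def rel(th,phi,th0,phi0):
    d,r=pose(th,phi);e,q=pose(th0,phi0);return np.r_[d-e,r-q]
E
python3 - <<'E'
from h import *
for th in np.arange(.075,1.501,.075): print(round(th,3),np.round(rel(th,.35*th,0,0),3))
E
```

```text
0.075 [-0.003 -0.001  0.01   0.008 -0.025 -0.   ]
0.15 [-0.007 -0.002  0.02   0.016 -0.05  -0.   ]
0.225 [-0.011 -0.004  0.029  0.024 -0.075 -0.   ]
0.3 [-0.016 -0.005  0.038  0.033 -0.1   -0.   ]
0.375 [-0.022 -0.007  0.046  0.041 -0.125 -0.   ]
0.45 [-0.029 -0.009  0.054  0.049 -0.15  -0.   ]
0.525 [-0.035 -0.012  0.062  0.057 -0.175 -0.   ]
0.6 [-0.043 -0.014  0.069  0.065 -0.2   -0.   ]
0.675 [-0.051 -0.017  0.075  0.073 -0.225 -0.   ]
0.75 [-0.059 -0.019  0.081  0.081 -0.25  -0.   ]
0.825 [-0.068 -0.022  0.085  0.089 -0.275 -0.   ]
0.9 [-0.076 -0.025  0.09   0.098 -0.299 -0.   ]
0.975 [-0.086 -0.028  0.093  0.106 -0.324 -0.   ]
1.05 [-0.095 -0.031  0.096  0.114 -0.349 -0.   ]
1.125 [-0.105 -0.034  0.098  0.122 -0.374 -0.   ]
1.2 [-0.114 -0.037  0.099  0.13  -0.399 -0.   ]
1.275 [-0.124 -0.04   0.099  0.138 -0.424 -0.   ]
1.35 [-0.134 -0.044  0.099  0.146 -0.449 -0.   ]
1.425 [-0.143 -0.047  0.097  0.155 -0.474 -0.   ]
1.5 [-0.153 -0.05   0.095  0.163 -0.499 -0.   ]
```

Request:
jog_arm(commands="-0.003 -0.001 0.010 0.008 -0.025 0; -0.007 -0.002 0.020 0.016 -0.050 0; -0.011 -0.004 0.029 0.024 -0.075 0; -0.016 -0.005 0.038 0.033 -0.1 0; -0.016 -0.005 0.038 0.033 -0.1 0")

```text
time: 5.95
eef_pos: [0.6248, 0.1606, 0.245]
tcp_rot: [0.587, 0.808, 0.043, 0.032]
contact_force: [4.9, 0.9, -2.0]
opening: 0.124
```

Request:
jog_arm(commands="-0.006 -0.002 0.008 0.008 -0.025 0; -0.013 -0.004 0.016 0.016 -0.05 0; -0.019 -0.007 0.024 0.024 -0.075 0; -0.027 -0.009 0.031 0.032 -0.1 0; -0.035 -0.012 0.037 0.040 -0.125 0; -0.043 -0.014 0.043 0.048 -0.15 0; -0.052 -0.017 0.047 0.056 -0.175 0; -0.060 -0.020 0.052 0.065 -0.199 0; -0.060 -0.020 0.052 0.065 -0.199 0")

```text
time: 7.08
eef_pos: [0.5652, 0.1411, 0.2985]
tcp_rot: [0.581, 0.799, 0.129, 0.093]
contact_force: [4.6, 3.1, 5.0]
opening: 0.123
```

```bash
python3 - <<'E'
from plant import get_state, vision
import cv2
from h import *
s=get_state(); print(s['qpos'],s['eef_pos'],s['contact_force'],s['wrist_torque'],s['opening'])
a=vision.read_camera('scene')
cr=a['frame'][60:350,250:480,::-1]
cv2.imwrite('pics/g2.png',cv2.resize(cr,None,fx=2,fy=2,interpolation=cv2.INTER_CUBIC))
E
```

```text
[ 0.0321386  -0.13617524  1.9251018   0.10183332  1.04769195 -0.31885036] [0.56519394 0.14108838 0.29849176] [4.63420037 3.12957594 5.0046122 ] [ 0.51731077 -0.77873607  0.0982281 ] 0.12341649960690039
```

View pics/g2.png

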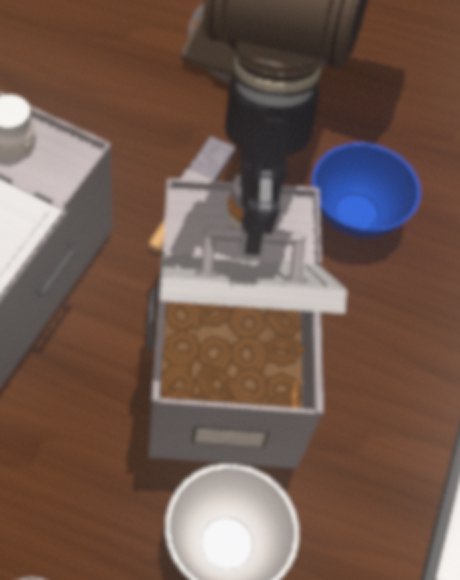

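Request:
jog_arm(commands="-0.010 -0.003 0.003 0.008 -0.025 0; -0.019 -0.006 0.006 0.016 -0.05 0; -0.029 -0.009 0.008 0.024 -0.075 0; -0.038 -0.012 0.009 0.032 -0.1 0; -0.048 -0.015 0.009 0.040 -0.125 0; -0.058 -0.019 0.009 0.048 -0.15 0; -0.063 -0.0205 0.008 0.052 -0.162 0; -0.067 -0.022 0.007 0.057 -0.175 0; -0.067 -0.022 0.007 0.057 -0.175 0; -0.067 -0.022 0.007 0.057 -0.175 0")

```text
time: 8.38
eef_pos: [0.4988, 0.1194, 0.3073]
tcp_rot: [0.569, 0.783, 0.202, 0.146]
contact_force: [-1.7, 3.2, 9.7]
opening: 0.125
```

```bash
cat > m.py <<'E'
from plant import get_state, vision, cut_out
import cv2,sys
from h import *
s=get_state(); print(s['qpos'],s['eef_pos'],s['contact_force'],s['wrist_torque'],s['opening'])
from scipy.spatial.transform import Rotation as Ro
R=Ro.from_quat(s['tcp_rot']).as_matrix(); tz=R[:,2]; g=s['eef_pos']-.019*tz
H=np.array([.5125,.1266,.18])
for Hh in (H,H+.001*U,):
    d=g-Hh; u=d@U; z=d[2]; print('bar u,z',u,z,'r',np.hypot(u,z),'theta',np.arctan2(z,u)-np.arctan2(.045,.135),'phi',np.arctan2(tz@U,-tz[2]),'tz.V',tz@V)
for n in ('scene','top'):
    a=vision.read_camera(n); W=cloud(a); pickle.dump(a,open(n+'_l.pkl','wb'))
    L=(W-H); u=L@U; v=L@V; z=L[...,2]
    m=(abs(v)<.08)&(z>.01)&(z<.185)&(u>-.03)&(u<.08)
    print(n,m.sum())
    for z0 in np.arange(.01,.18,.01):
        k=m&(z>=z0)&(z<z0+.01)
        if k.sum()>5: print(round(z0+.005,3),k.sum(),np.round(np.percentile(u[k],[10,50,90]),4))
cr=pickle.load(open('scene_l.pkl','rb'))['frame'][60:350,200:480,::-1]
cv2.imwrite(sys.argv[1],cv2.resize(cr,None,fx=2,fy=2,interpolation=cv2.INTER_CUBIC))
E
python3 m.py pics/g3.png
```

```text
[-0.04979051 -0.41961868  2.16427696  0.21720329  0.93269444 -0.45245651] [0.4988176  0.11937445 0.30726196] [-1.74813639  3.17190012  9.68741646] [ 0.56345012 -0.57077356  0.18052374] 0.12513267490783922
bar u,z -0.024426443255844477 0.14389786651438624 r 0.1459563192106567 theta 1.4171914583373153 phi 0.50417305303223 tz.V 0.0007910940047174964
bar u,z -0.025426443255844484 0.14389786651438624 r 0.14612699957240893 theta 1.4239383584460257 phi 0.50417305303223 tz.V 0.0007910940047174964
scene 3309
0.015 135 [-0.0005  0.0008  0.0017]
0.025 140 [0.0012 0.0023 0.0036]
0.035 141 [0.0029 0.0042 0.0051]
0.045 142 [0.0046 0.0057 0.0069]
0.055 164 [0.0064 0.0074 0.0084]
0.065 158 [0.0081 0.0091 0.0102]
0.075 155 [0.0097 0.0106 0.0118]
0.085 175 [0.0113 0.0123 0.0138]
0.095 165 [0.0131 0.0141 0.0153]
0.105 175 [0.0146 0.0158 0.0167]
0.115 189 [0.0165 0.0174 0.0185]
0.125 110 [0.0178 0.0191 0.0199]
0.135 69 [-0.0172 -0.0062  0.001 ]
0.145 327 [-0.0227 -0.0163 -0.0035]
0.155 59 [-0.0176 -0.011  -0.0069]
0.165 982 [0.0253 0.0346 0.0436]
0.175 16 [-0.0264 -0.0164  0.0285]
top 2777
0.015 31 [-0.0049 -0.0037 -0.0028]
0.025 39 [-0.0036 -0.0018 -0.0009]
0.035 61 [-0.0013 -0.0003  0.0005]
0.045 75 [0.0002 0.0014 0.0021]
0.055 71 [0.0021 0.0031 0.0041]
0.065 75 [0.0037 0.0048 0.0058]
0.075 66 [0.0053 0.0064 0.0073]
0.085 86 [0.0068 0.008  0.0091]
0.095 82 [0.0088 0.01   0.011 ]
0.105 82 [0.0105 0.0116 0.0127]
0.115 85 [0.0119 0.0133 0.0141]
0.125 90 [0.013  0.0149 0.0159]
0.135 178 [0.0037 0.0158 0.0173]
0.145 510 [-0.0258 -0.0057  0.0188]
0.155 163 [0.0189 0.0201 0.021 ]
0.165 1022 [0.0222 0.0318 0.0413]
0.175 54 [-0.0214  0.0249  0.0322]
```

View pics/g3.png

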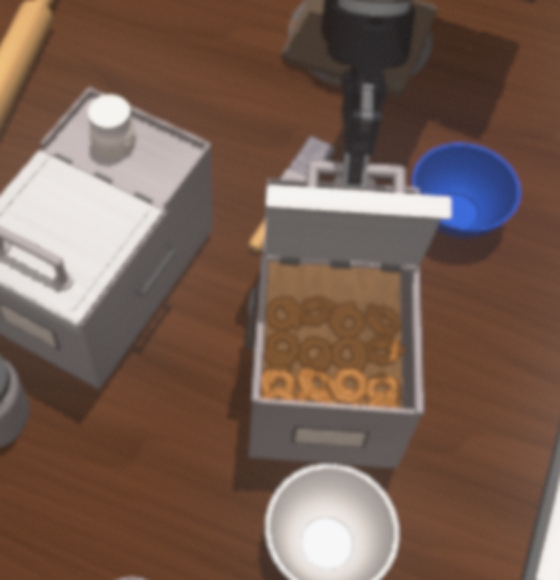

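The lid (panel slope in depth: both cameras) is at about 1.405 rad, still short of 1.5; jar, bowls and canister are undisturbed. A final 13 mm nudge follows.

Request:
jog_arm(commands="-0.004 -0.0013 -0.0003 0 0 0; -0.008 -0.0027 -0.0007 0 0 0; -0.0126 -0.0041 -0.0013 0 0 0; -0.0126 -0.0041 -0.0013 0 0 0; -0.0126 -0.0041 -0.0013 0 0 0; -0.0126 -0.0041 -0.0013 0 0 0")

```text
time: 9.22
eef_pos: [0.4852, 0.115, 0.3036]
tcp_rot: [0.569, 0.784, 0.2, 0.145]
contact_force: [-2.7, 1.5, 8.5]
opening: 0.127
```

```bash
python3 - <<'E'
s=open('m.py').read()
s=s.replace("    for z0 in","    k=m&(z<.125)&(z>.012)\n    from numpy import polyfit\n    p=polyfit(z[k],u[k],1)\n    e=u-np.polyval(p,z); k&=abs(e-np.median(e[k]))<.003; p=polyfit(z[k],u[k],1); print('LID theta',np.pi/2-np.arctan(p[0]),'offset',p[1],k.sum())\n    for z0 in []and")
open('m.py','w').write(s)
E
python3 m.py pics/g4.png
```

```text
[-0.06293    -0.45543334  2.1934904   0.22105852  0.94662176 -0.46519882] [0.48522321 0.11496799 0.30364935] [-2.65107777  1.46071358  8.50817556] [ 0.27028476 -0.24775114  0.12566021] 0.1265275717110889
bar u,z -0.03863486577552943 0.14033036240392577 r 0.14555158352251038 theta 1.5177035677342108 phi 0.49923539096522196 tz.V 0.0013411566940305653
bar u,z -0.03963486577552944 0.14033036240392577 r 0.1458202084673499 theta 1.5243153746375104 phi 0.49923539096522196 tz.V 0.0013411566940305653
scene 3625
LID theta 1.5088571283248096 offset -0.0019017448311711594 2179
top 2171
LID theta 1.5070606943127034 offset -0.006259699297801926 554
```

View pics/g4.png

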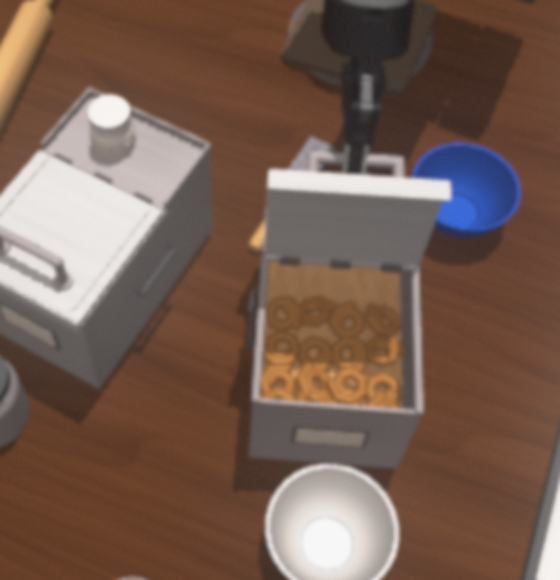

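```bash
python3 - <<'E'
from h import *
H=np.array([.5125,.1266,.18])
for n in ('scene','top'):
    a=pickle.load(open(n+'.pkl','rb')); L=cloud(a)-H; u=L@U;v=L@V;z=L[...,2]
    k=(abs(v)<.075)&(u>.02)&(u<.1)&(abs(z)<.015); p=np.polyfit(u[k],z[k],1); print(n,'shut lid tilt',p, k.sum())
    b=pickle.load(open(n+'_l.pkl','rb'))
    for nm,A in (('before',a),('now',b)):
        W=cloud(A)
        L=W-H;u=L@U;v=L@V;z=L[...,2]
        k=(z>.045)&(z<.07)&(u<-.02)&(u>-.095)&(abs(v)<.06);print(nm,'jar',k.sum(),u[k].mean(),v[k].mean(),z[k].mean())
        k=(W[...,2]>.055)&(W[...,2]<.07)&(u>.16)&(u<.36)&(abs(v)<.12);print('bowl',k.sum(),u[k].mean(),v[k].mean())
cv2.imwrite('pics/top_l.png',cv2.resize(b['frame'][60:320,180:460,::-1],None,fx=2,fy=2))
E
```

```text
scene shut lid tilt [0.001057   0.00436867] 2379
before jar 361 -0.05851195545500856 0.008979719348397915 0.056139703304300494
bowl 810 0.23009277960150573 0.010309302485907976
now jar 1 -0.0792277696517409 0.021325589024129288 0.05818598385395246
bowl 807 0.2295683708705264 0.011132177354300781
top shut lid tilt [0.00188058 0.00539157] 2379
before jar 387 -0.06435500386579628 0.006213949924358964 0.058392059800138695
bowl 389 0.28048513145127896 0.010164936802439913
now jar 5 -0.05031096130093719 -0.010593992946169677 0.05673671696007239
bowl 411 0.2752518044125633 0.009960316049259134
```

View pics/top_l.png

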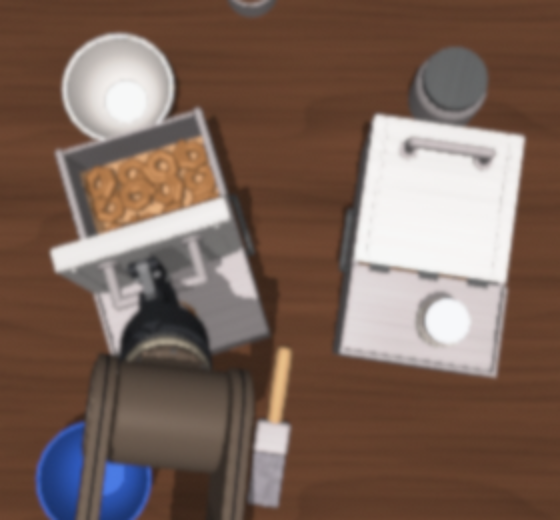

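Request:
jog_arm(commands="0.0008 0.0003 0.0005 0 0 0; 0.0008 0.0003 0.0005 0 0 0; 0.0008 0.0003 0.0005 0 0 0; 0.0008 0.0003 0.0005 0 0 0; 0.0008 0.0003 0.0005 0 0 0; 0.0008 0.0003 0.0005 0 0 0; 0.0008 0.0003 0.0005 0 0 0; 0.0008 0.0003 0.0005 0 0 0")

```text
time: 10.32
eef_pos: [0.4859, 0.1152, 0.3039]
tcp_rot: [0.569, 0.784, 0.2, 0.144]
contact_force: [-0.6, 1.1, 7.2]
opening: 0.122
```

```bash
python3 m.py pics/g5.png
```

```text
[-0.06202842 -0.45311241  2.19142186  0.22028472  0.94661785 -0.46399311] [0.4859429  0.1152011  0.30389759] [-0.55371252  1.05739149  7.21235605] [ 0.34670564 -0.29953378  0.12498432] 0.1221782336513177
bar u,z -0.03786979824867385 0.1405832734503063 r 0.145594568557343 theta 1.5121761688476199 phi 0.49872145027855497 tz.V 0.0012914285685987625
bar u,z -0.03886979824867385 0.1405832734503063 r 0.14585786913943383 theta 1.518796226708839 phi 0.49872145027855497 tz.V 0.0012914285685987625
scene 3628
LID theta 1.5049332509032214 offset -0.0017670431319355905 2167
top 2197
LID theta 1.5005949100535179 offset -0.006330997820438681 568
```

```bash
python3 - <<'E'
from plant import ctrl,get_state
print(ctrl.sign_off()); s=get_state(); print(s['time'],s['opening'],s['contact_force'])
E
```

```text
the job is handed in; nothing more can be done
None
the job is handed in; nothing more can be done
```

The left bin's lid, the one with the white bowl in front of it, is up at the balance point. I handed the job in at about 10.4 s with the gripper still closed on the bar.

**Lid angle:** the last depth check gave 1.505 rad from the scene camera and 1.501 rad from the top camera. Arm kinematics said 1.512 to 1.519 rad, a little higher. They also put the bar 3 mm farther from the hinge than specified, perhaps because it sits slightly off the nominal grasp point. I went by the cameras.

**Grip and force:** the jaws are set to 30 N and stand at 0.122 of full opening, so the bar is between them. The outside force was about 7 N at the last reading and at most about 10 N at the end of any move.

**Other things:** in the last pictures the right lid was still shut. The white bowl, the canister and the right jar looked undisturbed.

**Not confirmed:** the left jar was hidden behind the gripper in the last pictures, so I could not see that it had stayed put. From its measured position, the fingertips stayed about 60 mm above it.

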